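Strip fired test bars off the furnace shovel into the slotted rack and wedge the row

ROBOT

A 6-joint arm with a two-finger parallel gripper is mounted at the origin on a cart in front of the work surface, level with it; the furniture and walls round the work are solid. World frame = base frame: x ahead of the robot, y to its left, z up, the work surface at z = 0. Lengths are in m, angles in rad, forces in N, time in s.
With the tool pointing down it reaches from about 0.25 to 0.775 m from the base axis. Payload 4 kg.
Tool frame: the origin (TCP) lies midway between the tips of the shut fingers; the grasp point (between the pads) lies arm.grip_point_offset behind it (arm.grip_point_offset is the distance from the TCP to the grasp point, in m); z points along the fingers, y is the line along which they close (so a half turn about z gives the same grasp; the last joint's range is limited). The gripper opens to 85 mm and grips with 20 to 120 N. Pads are 22 mm wide; open, the fingers measure 114 mm over their backs; the gripper's body (76 mm by 85 mm) begins 54 mm behind the grasp point. The pads swing forward as they close: fully open they stand 13 mm farther back than shut.
Start: joints at [-1.318, 0.087, 1.371, -0, 1.684, -0.103], TCP at [0.192, -0.516, 0.231] pointing down, gripper open.
Joint ranges: [-3.1, 3.1], [-0.76, 2.03], [0.27, 2.55], [-1.08, 4.22], [0.17, 2.65], [-2.57, 2.57]. Speed limits (rad/s): [2.79, 2.79, 3.14, 3.14, 3.14, 3.14].

INTERFACE

Orientations are given as a 3x3 rotation matrix whose columns are the frame's x, y, z axes.
In Python, from plant import arm, eyes, ticket gives the robot as it stands (arm), with the cameras (eyes) and the job (ticket).
- The arm moves only by the tool inch_along, called after "Request:" as name(argument=value, ...), one argument or row to a line, values as JSON. Schema: {"type":"object","properties":{"offsets":{"type":"array","items":{"type":"array","prefixItems":[{"type":"array","items":{"type":"number"},"minItems":3,"maxItems":3},{"type":"array","items":{"type":"number"},"minItems":3,"maxItems":3},{"type":"number"}],"minItems":3,"maxItems":3},"minItems":1,"maxItems":20},"clamp_n":{"type":"number"},"only":{"type":"string"},"quiet":{"type":"boolean"},"lines":{"type":"string"}},"required":["offsets"],"additionalProperties":false}. offsets is a list of rows, 1 to 20 of them, each written [[rx, ry, rz], [dx, dy, dz], opening]: a rotation vector rx, ry, rz in rad, then dx, dy, dz in m, then the opening from 0.0 (shut) to 1.0 (fully open); each row is the pose to reach, as a shift and turn from the pose commanded when the call began, along the tool's axes at that moment; what a row does not reach only later rows make up. A row lasts 1/12 s, in which the tool goes at most 0.0417 m and 0.125 rad, less where a joint would pass 70% of its speed; a pose out of reach is approached as far as the arm can. The fingers move at their own pace and stop on an object; clamp_n is the grip in N (left out, the last holds). Time passes only in rows, so rows that do not move let the fingers close. The tool returns the time, the measured TCP pose, the force, the opening and the grip force at its end. only (a regular expression) keeps the lines of the reply that match it, lines (a string "A,B") keeps lines A to B, and quiet returns only ok. Input that does not fit is refused with a message, and nothing moves.
- arm.observe(): the state, without advancing time (a new reading comes with each control period).
- eyes.read_camera(name): name is "scene" or "top" or "wrist"; returns the picture (400x640x3 uint8, red, green, blue); there is no depth.
- eyes.get_calibration(name): a dict with "fov_y" (degrees; the focal length in pixels is half the picture's height over the tangent of half this angle, whatever the lens; pixels are square), "cx", "cy" (the principal point, pixels), "origin" and "attitude" of the camera in the world. Camera axes: x right, y up, looking along -z (the intrinsics and any distortion apply to the point x, -y, -z); pixel columns grow to the right and rows downward; lengths in m; the calibration is good to about 2 mm. A picture is of the moment at which its call begins: read the wrist's pose just before it. get_calibration takes no time and is no camera call; for the wrist camera it gives the pose at the moment of the call.
- ticket.sign_off(): hands the job in; it is judged then, once.
The state is a dict: "time_s": time; "joint_positions": joint angles; "joint_vel": joint speeds; "joint_torque": joint torques, N m; "tool_pos": TCP position; "eef_rot": TCP orientation; "force": force on the tool from outside, world axes, zero at the start; "torque": the same for the moment, N m; "grip_width": opening from 0.0 (shut) to 1.0 (fully open); "finger_force": force on a finger pad.
Only numpy, scipy, OpenCV 4.12 (cv2) and the standard library are available. Lean on these libraries where they do the work, as an engineer would, in place of code of your own. Each camera call takes 0.05 s, during which the arm holds its last target. There are 200 camera calls.

TASK

Take the furnace shovel by its handle with its three test bars aboard, press its blade flat onto the floor of the sloping rack with the tang in the slot, and draw it straight back down the slope so that the slotted lower rim scrapes the bars off the blade into the trough. Lay the empty shovel flat on the worktop, then drive the wooden wedge firmly, thin edge first and square to the trough floor, into the gap between the row and the upper end wall until the row is packed tight. Leave the flask, the beaker and the bottles standing where they are.

Things in the scene. Friction and masses are not known exactly. Their poses are not given: they have to be found in the camera images.
- trough: Open sheet-steel trough of the bar rack, immovable, sloping 28 degrees. Origin: centre of its inner floor, 95 mm above the worktop. x points up the slope, y left, z square out of the floor. Inside 108 long (x -54 to 54), 124 wide; walls 28 high, 3 thick. Dark steel legs on a 135 x 132 mm foot plate.
- slot (a point): Middle of the slot in the trough's lower end wall (x -57 to -54), at floor level. The slot is 76 mm wide, open at the top and down to the floor; on each side of it stands a piece of rim 24 mm wide and 28 mm high.
- shovel: Steel furnace shovel lying flat on the worktop, 0.24 kg. Origin on the blade's underside; x points to its free front edge, z up. Flat blade x -48 to 42, 62 mm wide, 3 thick, no side lips; upright heel plate at its rear, x -48 to -44, 62 wide, 22 high. A 14 mm wide tang and the handle lead from the heel back and up at 30 degrees.
- shovel_grip (a point): Point on the axis of the shovel's flat-sided wooden handle (18 mm wide, 22 deep, 110 long, sloping 30 degrees up to the rear), 32 mm behind its front end; at x -108, z 48 mm in the shovel's frame. Grip here across the 18 mm width.
- bar_1: White ceramic test bar, 26 x 110 x 26 mm, 0.09 kg, one of three alike. Origin: centre of its underside; long axis y. At the start the three lie crosswise, side by side and loose, on the blade in front of the heel, overhanging the blade about 24 mm on both sides; they slide from about 26 degrees of tilt.
- bar_2: White ceramic test bar, 26 x 110 x 26 mm, 0.09 kg, one of three alike. Origin: centre of its underside; long axis y. At the start the three lie crosswise, side by side and loose, on the blade in front of the heel, overhanging the blade about 24 mm on both sides; they slide from about 26 degrees of tilt.
- bar_3: White ceramic test bar, 26 x 110 x 26 mm, 0.09 kg, one of three alike. Origin: centre of its underside; long axis y. At the start the three lie crosswise, side by side and loose, on the blade in front of the heel, overhanging the blade about 24 mm on both sides; they slide from about 26 degrees of tilt.
- bar_1_mid (a point): Centre of bar_1, 13 mm above the middle of its underside.
- bar_2_mid (a point): Centre of bar_2, 13 mm above the middle of its underside.
- bar_3_mid (a point): Centre of bar_3, 13 mm above the middle of its underside.
- wedge: Light wooden wedge, 70 long (y), 66 high, 0.07 kg, standing on its thin edge on the worktop. Origin: centre of the thin edge; z up. Both sides alike: thickness (x) grows from 19.5 mm at the thin edge to 37.5 at 36 mm height, then parallel to the top. In the 30 mm gap beside a packed row it jams with the thin edge about 5 mm above the trough floor.
- wedge_head (a point): Middle of the wedge's parallel head (36 to 66 mm above its thin edge), 51 mm above the thin edge: grip here across the 37.5 mm thickness.
- flask: Bystander: conical glass flask, 97 mm wide, 154 mm high; origin at the centre of its underside.
- sample_bottle: Bystander: clear bottle with white screw cap, 69 mm wide, 168 mm high; origin at the centre of its underside.
- beaker: Bystander: tall glass beaker, 93 mm wide, 129 mm high; origin at the centre of its underside.
- reagent: Bystander: amber bottle with blue screw cap, 66 mm wide, 139 mm high; origin at the centre of its underside.

How it is judged:
By the outcome, as a careful person would: the job done as asked, in the order asked, and still so for the second after the job is handed in, with the robot touching nothing.
It also fails if it takes over 61 s, if anything falls off the work surface, if the arm or the gripper's body presses on something with over 40 N, if the wrist force passes 120 N, or if a joint passes its speed limit or range.

## Working session

There is one attempt and no reset: what is moved stays moved. The work goes in short steps, Python scripts to look and compute and a tool call to move; the robot and the scene stay as the last step left them, time stands still between calls to the robot, and variables do not carry over. Pictures are saved under pics/ and viewed, at most 10 in all, crops included, and the job is handed in when it is done.

```bash
ls; mkdir -p pics; python3 - <<'E'
from plant import arm, eyes, ticket
import cv2,numpy as np
for n in ("scene","top"):
    im=eyes.read_camera(n); cv2.imwrite(f"pics/{n}0.png",im[:,:,::-1]); c=eyes.get_calibration(n); print(n,c)
print(eyes.get_calibration("wrist"))
print(arm.grip_point_offset, arm.observe())
E
```

```text
pics
plant.py
scene {'fov_y': 46.41410575449542, 'cx': 318.90205345211734, 'cy': 200.0990217658365, 'origin': array([ 0.43103928, -1.23229543,  0.61462177]), 'attitude': array([[ 0.99500704,  0.04355744, -0.0897983 ],
       [-0.09969215,  0.3910325 , -0.91496178],
       [-0.00473934,  0.9193456 ,  0.39342243]])}
top {'fov_y': 51.60783582601259, 'cx': 321.21497553746104, 'cy': 199.8339152277981, 'origin': array([0.48243499, 0.03922109, 1.07404121]), 'attitude': array([[ 0.00864204,  0.99850766, -0.05392371],
       [-0.9992381 ,  0.01067568,  0.0375399 ],
       [ 0.03805955,  0.05355821,  0.99783916]])}
{'fov_y': 66.49186174273099, 'cx': 321.2675559960523, 'cy': 195.53321878747602, 'origin': array([ 0.25819455, -0.49131487,  0.37348807]), 'attitude': array([[ 0.34815972,  0.90013314,  0.26181127],
       [-0.93743153,  0.33508933,  0.09453717],
       [-0.00263412, -0.27834417,  0.96047779]])}
0.0187 {'time_s': 0.1, 'joint_positions': array([-1.31811373e+00,  8.79125080e-02,  1.37211387e+00, -1.15616872e-05,
        1.68360520e+00, -1.03120974e-01]), 'joint_vel': array([-1.13347635e-03, -5.12085089e-04, -5.17269174e-03,  4.47800479e-04,
        1.33294140e-05,  1.87076461e-03]), 'joint_torque': array([ 3.09797935e-03, -3.53013539e+01, -3.14217818e+01, -6.23889923e-05,
        7.94013584e-03,  5.64449095e-06]), 'tool_pos': array([ 0.19145737, -0.51512101,  0.23023355]), 'eef_rot': array([[ 9.37367374e-01,  3.48341981e-01, -5.20858200e-04],
       [ 3.48342314e-01, -9.37365322e-01,  1.97130324e-03],
       [ 1.98453261e-04, -2.02927229e-03, -9.99997921e-01]]), 'force': array([-0.60333092,  1.12242348,  0.46273491]), 'torque': array([ 0.00695981, -0.06397507, -0.00831483]), 'finger_force': 0.0, 'grip_width': 0.9995841122400552}
```

View pics/scene0.png

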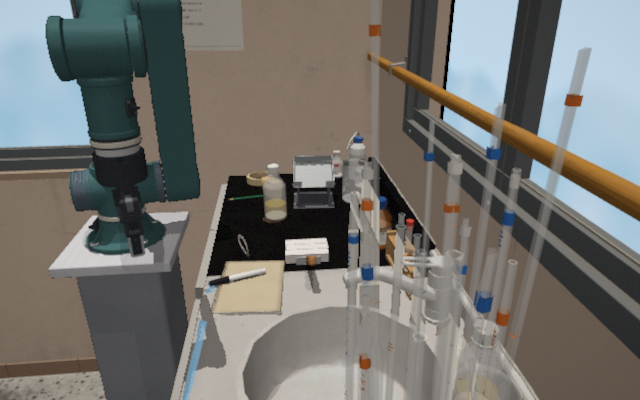

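View pics/top0.png

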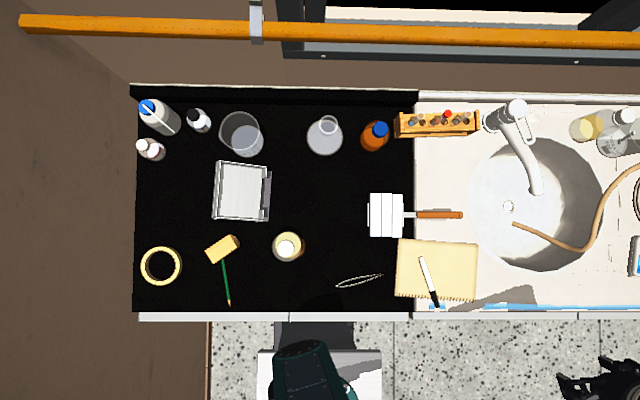

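```bash
python3 - <<'E'
import cv2
im=cv2.imread("pics/top0.png")
a=cv2.resize(im[150:270,195:295],None,fx=4,fy=4,interpolation=cv2.INTER_CUBIC)
b=cv2.resize(im[180:250,355:475],None,fx=3.3,fy=3.3,interpolation=cv2.INTER_CUBIC)
s=cv2.imread("pics/scene0.png")
s=cv2.resize(s[145:295,225:345],None,fx=3.3,fy=3.3,interpolation=cv2.INTER_CUBIC)[:,:396]
s=cv2.resize(s,None,fx=.9,fy=.6) if 0 else s
import numpy as np
o=np.zeros((600,800,3),np.uint8)
o[:480,:400]=a; o[:b.shape[0],402:402+b.shape[1]]=b
s2=cv2.resize(cv2.imread("pics/scene0.png")[150:300,225:345],None,fx=2.4,fy=2.4,interpolation=cv2.INTER_CUBIC)
o[236:236+360,405:405+288]=s2
cv2.imwrite("pics/crop1.png",o)
E
```

```text
(no output)
```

View pics/crop1.png

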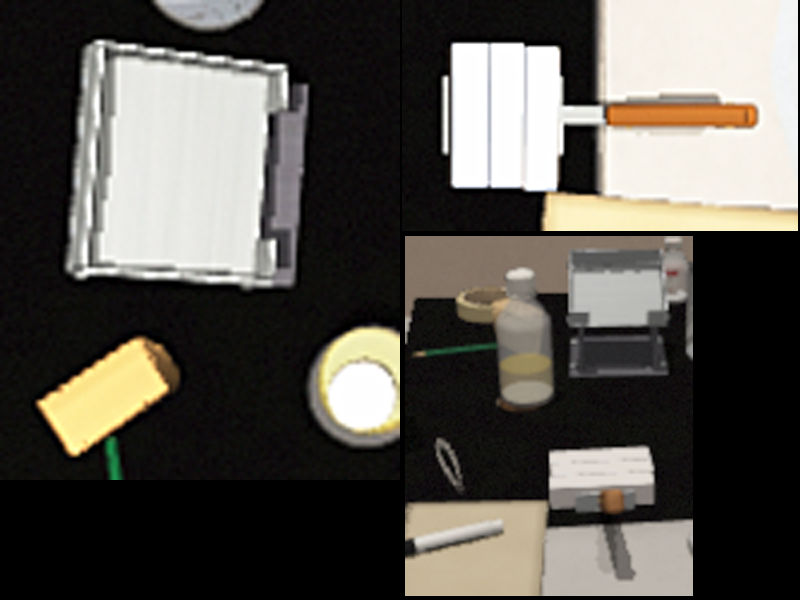

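```bash
cat > h.py <<'E'
import numpy as np,cv2
from scipy.spatial.transform import Rotation as Ro
from plant import arm, eyes, ticket
def ray(c,u,v):
    f=200/np.tan(np.radians(c["fov_y"])/2)
    d=c["attitude"]@np.array([(u-c["cx"])/f,-(v-c["cy"])/f,-1]); return np.array(c["origin"]),d
def onz(c,u,v,z):
    o,d=ray(c,u,v); return o+d*(z-o[2])/d[2]
def proj(c,p):
    f=200/np.tan(np.radians(c["fov_y"])/2)
    q=c["attitude"].T@(np.asarray(p)-c["origin"]); return np.array([c["cx"]-f*q[0]/q[2],c["cy"]+f*q[1]/q[2]])
def rot(z,y):
    z=z/np.linalg.norm(z); y=y-z*(y@z); y/=np.linalg.norm(y); return np.c_[np.cross(y,z),y,z]
def go(R,g,off=None):
    "grasp point g, orientation R -> rotvec and shift in tool axes"
    s=arm.observe(); R0=s["eef_rot"]; t=g+R[:,2]*arm.grip_point_offset
    rv=Ro.from_matrix(R0.T@R).as_rotvec(); d=R0.T@(t-s["tool_pos"])
    print("rv",rv.round(4),"|%.3f|"%np.linalg.norm(rv),"d",d.round(4),"|%.3f|"%np.linalg.norm(d),"tcp",t.round(4)); return rv,d
E
python3 - <<'E'
from h import *
im=cv2.imread("pics/top0.png"); c=eyes.get_calibration("top")
S,C=np.sin(np.radians(28)),np.cos(np.radians(28))
k=lambda x,y:(x/4+195,y/4+150)
for n,p,z in (("UL(y-)",k(69,277),.1465),("UL(y+)",k(92,41),.1465),("lo r(img top)",k(288,66),.0929),("lo(img bot)",k(279,286),.0929),("foot top",k(308,86),.003),("foot bot",k(292,287),.003)):
    print(n,onz(c,*p,z).round(4))
hsv=cv2.cvtColor(im,cv2.COLOR_BGR2HSV)
m=cv2.inRange(hsv,(5,150,120),(16,255,255)); m[:180]=0;m[240:]=0;m[:,:395]=0
r=cv2.minAreaRect(cv2.findNonZero(m)); print("handle",r,cv2.boundingRect(m))
x,y,w,h=cv2.boundingRect(m); v=y+h/2
# front end axis x: grip -108,z48; front end 32 forward
fx,fz=-108+32*.866,48-16; rx,rz=-108-78*.866,48+39
print("front",onz(c,x-.5,v-.5,fz/1e3+.0095),"rear",onz(c,x+w-.5,v-.5,rz/1e3), fx,rx)
b=cv2.inRange(hsv,(0,0,225),(180,40,255)); b[:185]=0;b[245:]=0;b[:,:360]=0;b[:,404:]=0
r=cv2.minAreaRect(cv2.findNonZero(b)); print("bars",r,onz(c,*r[0],.029))
b2=b.copy()
k2=lambda x,y:((x-402)/3.3+355,y/3.3+180)
for p in ((443,76),(443,154)): print("front edge",onz(c,*k2(*p),.003))
for p in ((451,43),(451,188),(561,47),(559,190)): print("bar corner",onz(c,*k2(*p),.029))
for p in ((607,104),(607,127),(757,104),(757,127)): print("handle",onz(c,*k2(*p),.04 if p[0]<700 else .09))
y=cv2.inRange(hsv,(10,60,200),(30,200,255)); y[:230]=0;y[268:]=0;y[:,:200]=0;y[:,245:]=0
r=cv2.minAreaRect(cv2.findNonZero(y)); print("wedge",r,onz(c,*r[0],.066)); P=cv2.boxPoints(r); print([onz(c,*q,.066).round(4)for q in P])
E
```

```text
UL(y-) [0.4868 0.2459 0.1465]
UL(y+) [0.6188 0.2362 0.1465]
lo r(img top) [0.6134 0.1319 0.0929]
lo(img bot) [0.4829 0.1351 0.0929]
foot top [0.6125 0.1272 0.003 ]
foot bot [0.4823 0.1356 0.003 ]
handle ((517.4232788085938, 219.55531311035156), (44.34236526489258, 197.8837890625), 81.49812316894531) (417, 183, 196, 56)
front [ 0.5138844  -0.24015973  0.0415    ] rear [ 0.51721255 -0.71339309  0.087     ] -80.288 -175.548
bars ((385.5, 215.0), (44.0, 35.0), 90.0) [ 0.50205247 -0.16394668  0.029     ]
front edge [ 0.53326449 -0.12159536  0.003     ]
front edge [ 0.47181904 -0.12175704  0.003     ]
bar corner [ 0.55757715 -0.12382599  0.029     ]
bar corner [ 0.44610295 -0.12408395  0.029     ]
bar corner [ 0.55544361 -0.20937444  0.029     ]
bar corner [ 0.44517767 -0.20759607  0.029     ]
handle [ 0.51138315 -0.24213853  0.04      ]
handle [ 0.49380948 -0.24207004  0.04      ]
handle [ 0.51104763 -0.3392159   0.09      ]
handle [ 0.4942519  -0.33904927  0.09      ]
wedge ((220.96153259277344, 248.69229125976562), (15.531603813171387, 30.231159210205078), 56.30992889404297) [0.41667344 0.24152653 0.066     ]
[array([0.4118, 0.2816, 0.066 ]), array([0.4524, 0.2225, 0.066 ]), array([0.4215, 0.2013, 0.066 ]), array([0.3811, 0.2604, 0.066 ])]
```

```bash
python3 - <<'E'
from h import *
R=rot(np.array([0,0,-1.]),np.array([1.,0,0]))
go(R,np.array([.50,.12,.35]))
E
```

```text
rv [-0.0017 -0.0014 -1.215 ] |1.215| d [ 0.5105 -0.4881 -0.1   ] |0.713| tcp [0.5    0.12   0.3313]
```

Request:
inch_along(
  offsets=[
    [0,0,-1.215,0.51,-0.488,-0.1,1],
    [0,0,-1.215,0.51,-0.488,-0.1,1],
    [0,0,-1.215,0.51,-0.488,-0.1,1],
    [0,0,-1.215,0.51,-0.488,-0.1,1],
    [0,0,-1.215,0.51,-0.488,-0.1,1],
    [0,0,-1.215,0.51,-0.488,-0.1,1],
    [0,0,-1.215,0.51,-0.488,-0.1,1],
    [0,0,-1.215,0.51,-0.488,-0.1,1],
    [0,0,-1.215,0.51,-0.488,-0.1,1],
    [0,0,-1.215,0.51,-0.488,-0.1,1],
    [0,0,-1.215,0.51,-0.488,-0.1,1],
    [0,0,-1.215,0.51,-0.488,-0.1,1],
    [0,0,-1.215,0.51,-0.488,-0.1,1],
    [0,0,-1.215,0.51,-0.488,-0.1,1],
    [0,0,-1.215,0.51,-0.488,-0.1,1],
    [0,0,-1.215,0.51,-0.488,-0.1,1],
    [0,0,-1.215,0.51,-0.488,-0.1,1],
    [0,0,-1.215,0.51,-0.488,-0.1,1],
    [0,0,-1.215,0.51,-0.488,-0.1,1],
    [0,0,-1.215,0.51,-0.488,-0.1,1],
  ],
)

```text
refused: offsets[0]: [0, 0, -1.215, 0.51, -0.488, -0.1, 1] is too long (schema: maxItems 3). Nothing was moved.
```

I used the wrong layout. The manual says rows with the three-number parts in brackets of their own; once more.

Request:
inch_along(
  offsets=[
    [[0,0,-1.215],[0.51,-0.488,-0.1],1],
    [[0,0,-1.215],[0.51,-0.488,-0.1],1],
    [[0,0,-1.215],[0.51,-0.488,-0.1],1],
    [[0,0,-1.215],[0.51,-0.488,-0.1],1],
    [[0,0,-1.215],[0.51,-0.488,-0.1],1],
    [[0,0,-1.215],[0.51,-0.488,-0.1],1],
    [[0,0,-1.215],[0.51,-0.488,-0.1],1],
    [[0,0,-1.215],[0.51,-0.488,-0.1],1],
    [[0,0,-1.215],[0.51,-0.488,-0.1],1],
    [[0,0,-1.215],[0.51,-0.488,-0.1],1],
    [[0,0,-1.215],[0.51,-0.488,-0.1],1],
    [[0,0,-1.215],[0.51,-0.488,-0.1],1],
    [[0,0,-1.215],[0.51,-0.488,-0.1],1],
    [[0,0,-1.215],[0.51,-0.488,-0.1],1],
    [[0,0,-1.215],[0.51,-0.488,-0.1],1],
    [[0,0,-1.215],[0.51,-0.488,-0.1],1],
    [[0,0,-1.215],[0.51,-0.488,-0.1],1],
    [[0,0,-1.215],[0.51,-0.488,-0.1],1],
    [[0,0,-1.215],[0.51,-0.488,-0.1],1],
    [[0,0,-1.215],[0.51,-0.488,-0.1],1],
  ],
)

```text
time_s: 1.77
tool_pos: [0.4994, 0.1194, 0.3305]
eef_rot: [[-0.001, 1.0, -0.002], [1.0, 0.001, -0.001], [-0.001, -0.002, -1.0]]
force: [-0.8, -0.2, -0.3]
grip_width: 0.998
finger_force: 0.0
```

```bash
python3 - <<'E'
from h import *
c=eyes.get_calibration("wrist"); im=eyes.read_camera("wrist")
np.savez("w1.npz",**c); cv2.imwrite("pics/w1.png",im[:,:,::-1])
print(c["origin"],proj(c,[.548,.1835,.095]),proj(c,[.4167,.2415,.066]))
E
```

```text
[0.50012706 0.18958565 0.47366679] [362.13071933 112.38264947] [254.74096811  63.32287126]
```

View pics/w1.png

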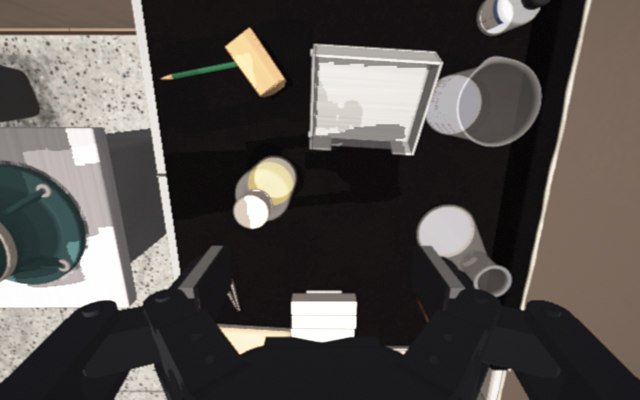

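```bash
python3 - <<'E'
import cv2,numpy as np
im=cv2.imread("pics/w1.png")
a=cv2.resize(im[36:166,300:450],None,fx=4,fy=4,interpolation=cv2.INTER_CUBIC)
b=cv2.resize(im[20:105,220:290],None,fx=2.8,fy=2.8,interpolation=cv2.INTER_CUBIC)
o=np.zeros((520,800,3),np.uint8); o[:,:600]=a; o[:b.shape[0],602:602+b.shape[1]]=b
cv2.imwrite("pics/w1c.png",o)
E
```

```text
(no output)
```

View pics/w1c.png

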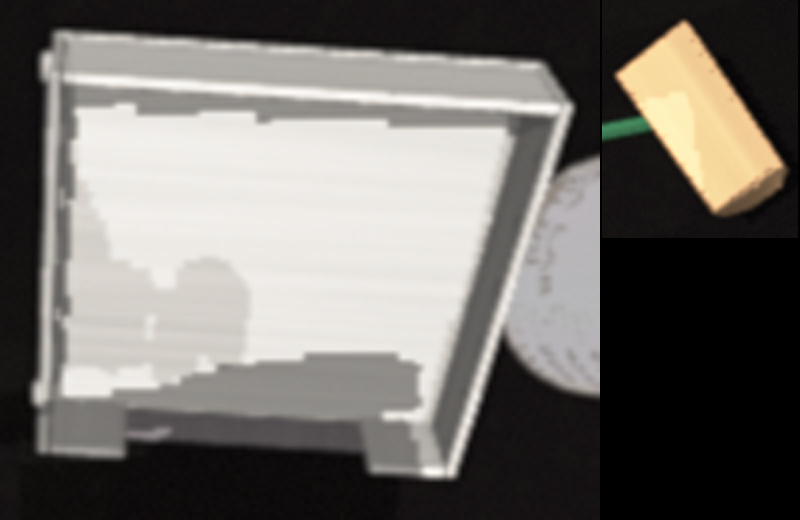

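```bash
python3 - <<'E'
from h import *
c=dict(np.load("w1.npz")); S,C=np.sin(np.radians(28)),np.cos(np.radians(28))
k=lambda x,y:(x/4+300,y/4+36)
P=[onz(c,*k(*p),z) for p,z in (((50,74),.1465),((572,103),.1465),((457,477),.0929),((37,453),.0929))]
for p in P: print(p.round(4))
sl=[onz(c,*k(*p),.0929) for p in ((125,457),(369,472))]; print(sl)
# top-camera corners
t=eyes.get_calibration("top"); kk=lambda x,y:(x/4+195,y/4+150)
Q=[onz(t,*kk(*p),z) for p,z in (((69,277),.119),((92,41),.119),((288,66),.0929),((279,286),.0929))]
from scipy.optimize import least_squares
mW=np.array([[57,65,28],[57,-65,28],[-57,-65,28],[-57,65,28],[-57,38,28],[-57,-38,28]])/1e3
mT=np.array([[57,65,-3],[57,-65,-3],[-57,-65,28],[-57,65,28]])/1e3
def xf(m,a):
    x,y,w=a; X=np.array([-np.sin(w)*C,np.cos(w)*C,S]);Y=np.array([-np.cos(w),-np.sin(w),0]);return m@np.c_[X,Y,np.cross(X,Y)].T+[x,y,.095]
for n,m,D in (("W",mW,P+sl),("T",mT,Q),("both",np.r_[mW,mT],P+sl+Q)):
    r=least_squares(lambda a:(xf(m,a)-np.array(D))[:,:2].ravel(),[.55,.18,0]); print(n,r.x.round(4),(r.fun*1e3).round(1))
k2=lambda x,y:((x-602)/2.8+220,y/2.8+20)
W=[onz(c,*k2(*p),.066) for p in ((615,75),(685,20),(787,170),(718,214))]
im=cv2.imread("pics/w1.png"); h=cv2.cvtColor(im,cv2.COLOR_BGR2HSV)
for p in W: print("wedge",p.round(4))
E
```

```text
[0.4906 0.2393 0.1465]
[0.6197 0.2327 0.1465]
[0.6154 0.1318 0.0929]
[0.4841 0.1391 0.0929]
[array([0.51153157, 0.13792856, 0.0929    ]), array([0.58777558, 0.13331985, 0.0929    ])]
W [ 0.5531  0.1989 -0.0542] [-0.3  0.3  0.4 -0.2 -0.8  0.2  0.6 -0.1  0.2 -0.3 -0.1  0.1]
T [ 0.5518  0.1961 -0.054 ] [ 2.8 -0.8 -3.3  2.3 -0.1 -2.6  0.6  1.1]
both [ 0.5526  0.1978 -0.0531] [-0.9 -0.9 -0.2 -1.2 -1.2 -0.8  0.2 -1.3 -0.3 -1.5 -0.6 -0.9  3.5  0.8
 -2.6  4.   0.7 -0.9  1.4  2.8]
wedge [0.3811 0.2602 0.066 ]
wedge [0.413  0.2817 0.066 ]
wedge [0.4548 0.2213 0.066 ]
wedge [0.4229 0.2025 0.066 ]
```

```bash
cat >> h.py <<'E'
S,C=np.sin(np.radians(28)),np.cos(np.radians(28)); w=-.0542
TX=np.array([-np.sin(w)*C,np.cos(w)*C,S]);TY=np.array([-np.cos(w),-np.sin(w),0]);TZ=np.cross(TX,TY)
TO=np.array([.5531,.1989,.095]); T=lambda x,y,z:TO+TX*x+TY*y+TZ*z
E
python3 - <<'E'
from h import *
z=np.array([0,-.5,-.866]); R=rot(z,np.array([1.,0,0])); g=np.array([.5026,-.2717,.048])
go(R,g-z*.08)
E
```

```text
rv [-1.400e-03 -5.227e-01 -3.000e-04] |0.523| d [-0.3596  0.0039  0.23  ] |0.427| tcp [ 0.5026 -0.2411  0.1011]
```

Request:
inch_along(
  offsets=[
    [[0,-0.523,0],[-0.36,0.004,0.23],1],
    [[0,-0.523,0],[-0.36,0.004,0.23],1],
    [[0,-0.523,0],[-0.36,0.004,0.23],1],
    [[0,-0.523,0],[-0.36,0.004,0.23],1],
    [[0,-0.523,0],[-0.36,0.004,0.23],1],
    [[0,-0.523,0],[-0.36,0.004,0.23],1],
    [[0,-0.523,0],[-0.36,0.004,0.23],1],
    [[0,-0.523,0],[-0.36,0.004,0.23],1],
    [[0,-0.523,0],[-0.36,0.004,0.23],1],
    [[0,-0.523,0],[-0.36,0.004,0.23],1],
    [[0,-0.523,0],[-0.36,0.004,0.23],1],
    [[0,-0.523,0],[-0.36,0.004,0.23],1],
    [[0,-0.523,0],[-0.36,0.004,0.23],1],
  ],
)

```text
time_s: 2.9
tool_pos: [0.5025, -0.2415, 0.1015]
eef_rot: [[0.003, 1.0, -0.002], [0.867, -0.003, -0.499], [-0.499, -0.0, -0.867]]
force: [0.3, 0.9, 0.1]
grip_width: 1.004
finger_force: 0.0
```

```bash
python3 - <<'E'
from h import *
z=np.array([0,-.5,-.866]); R=rot(z,np.array([1.,0,0])); g=np.array([.5026,-.2717,.048])
go(R,g)
c=eyes.get_calibration("wrist"); im=eyes.read_camera("wrist"); np.savez("w2.npz",**c); cv2.imwrite("pics/w2.png",im[:,:,::-1])
print(proj(c,g),proj(c,[.5026,-.1217,.003]),proj(c,[.5026,-.339,.087]))
E
```

```text
rv [-0.0018 -0.001  -0.0028] |0.003| d [0.0006 0.0003 0.0801] |0.080| tcp [ 0.5026 -0.2811  0.0318]
[321.07823631 209.36392941] [319.9218506  -83.08543362] [321.34531733 304.41093014]
```

View pics/w2.png

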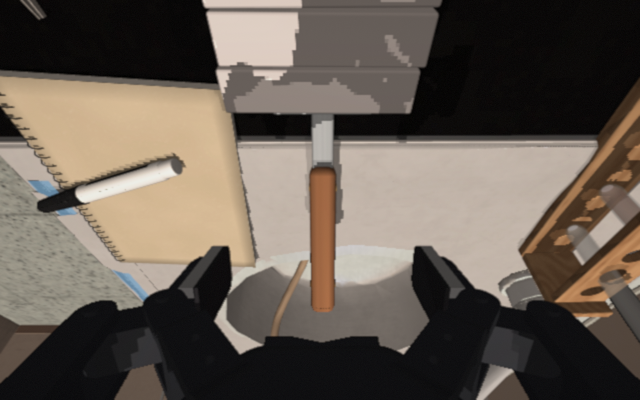

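Request:
inch_along(
  offsets=[
    [[0,0,0],[0,0,0.03],1],
    [[0,0,0],[0,0,0.055],1],
    [[0,0,0],[0,0,0.07],1],
    [[0,0,0],[0,0,0.08],1],
    [[0,0,0],[0,0,0.08],1],
    [[0,0,0],[0,0,0.08],0],
    [[0,0,0],[0,0,0.08],0],
    [[0,0,0],[0,0,0.08],0],
    [[0,0,0],[0,0,0.08],0],
    [[0,0,0],[0,0,0.08],0],
    [[0,0,0],[0,0,0.08],0],
    [[0,0,0],[0,0,0.08],0],
    [[0,0,0],[0,0,0.08],0],
    [[0,0,0],[0,0,0.08],0],
  ],
  clamp_n=120,
)

```text
time_s: 4.12
tool_pos: [0.5038, -0.2805, 0.0327]
eef_rot: [[0.0, 1.0, 0.0], [0.866, 0.0, -0.5], [-0.5, 0.001, -0.866]]
force: [-1.7, 2.2, 5.4]
grip_width: 0.192
finger_force: 117.0
```

```bash
python3 - <<'E'
from h import *
# lift: straight up .03, tilting shovel front-up by 10deg about grip (tool z: 30->20 deg)
z=np.array([0,-.5,-.866]);g=np.array([.5026,-.2717,.048])
s=arm.observe();print(s["tool_pos"]-s["eef_rot"][:,2]*arm.grip_point_offset)
a=np.radians(20);z=np.array([0,-np.sin(a),-np.cos(a)]); R=rot(z,np.array([1.,0,0]))
for h in (.02,.10): go(R,g+[0,0,h])
E
```

```text
[ 0.50384086 -0.27111687  0.04887304]
rv [ 0.0005  0.1744 -0.0002] |0.174| d [-0.0068 -0.0012 -0.0166] |0.018| tcp [ 0.5026 -0.2781  0.0504]
rv [ 0.0005  0.1744 -0.0002] |0.174| d [-0.0468 -0.0012 -0.0858] |0.098| tcp [ 0.5026 -0.2781  0.1304]
```

Request:
inch_along(
  offsets=[
    [[0,0,0],[-0.001,0,-0.002],0],
    [[0,0.01,0],[-0.003,0,-0.005],0],
    [[0,0.025,0],[-0.006,0,-0.011],0],
    [[0,0.04,0],[-0.01,0,-0.018],0],
    [[0,0.06,0],[-0.014,0,-0.026],0],
    [[0,0.08,0],[-0.019,0,-0.034],0],
    [[0,0.1,0],[-0.024,0,-0.043],0],
    [[0,0.12,0],[-0.029,0,-0.053],0],
    [[0,0.14,0],[-0.034,0,-0.062],0],
    [[0,0.155,0],[-0.039,0,-0.071],0],
    [[0,0.167,0],[-0.043,0,-0.079],0],
    [[0,0.175,0],[-0.046,0,-0.084],0],
    [[0,0.175,0],[-0.047,0,-0.086],0],
    [[0,0.175,0],[-0.047,0,-0.086],0],
  ],
)

```text
time_s: 5.28
tool_pos: [0.5037, -0.2784, 0.1301]
eef_rot: [[0.0, 1.0, 0.0], [0.94, -0.0, -0.341], [-0.341, 0.0, -0.94]]
force: [0.2, -0.4, -4.6]
grip_width: 0.187
finger_force: 117.4
```

```bash
python3 - <<'E'
from h import *
c=eyes.get_calibration("wrist"); im=eyes.read_camera("wrist"); cv2.imwrite("pics/w3.png",im[:,:,::-1])
s=arm.observe(); print(s["force"],s["grip_width"])
# travel pose: tool tilt 2deg-equivalent so that shovel at 15 deg; final above trough
def pose(x,y,z,extra=0):
    zt=np.array([0,0,0])
    # in shovel frame tool z = (-.5,0,-.866) ; tool y = shovel -y
    R=rot(-.5*TX-.866*TZ,-TY); return R,T(x-.108,y,z+.048)
for q in ((0,0,.11),(0,0,.05),(0,0,0)): go(*pose(*q))
E
```

```text
[-1.26652641  0.29845388 -4.07193025] 0.18841375273952146
rv [0.0096 0.3127 0.0535] |0.317| d [ 0.2765  0.0405 -0.1382] |0.312| tcp [0.5439 0.029  0.1651]
rv [0.0096 0.3127 0.0535] |0.317| d [ 0.321  0.042 -0.098] |0.338| tcp [0.5454 0.0571 0.1121]
rv [0.0096 0.3127 0.0535] |0.317| d [ 0.3581  0.0433 -0.0645] |0.366| tcp [0.5467 0.0805 0.068 ]
```

View pics/w3.png

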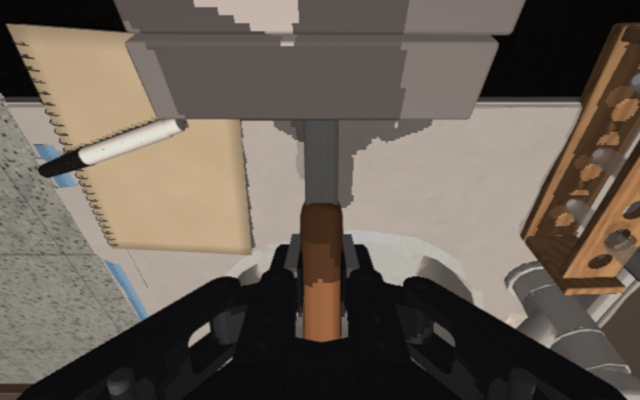

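```bash
python3 - <<'E'
from h import *
t=eyes.get_calibration("top"); c=dict(np.load("w1.npz"))
print("cap",onz(t,286,247,.168),onz(c,253,211,.168),"base",onz(c,271,181,.0))
print("flask neck",onz(c,493,279,.154),"base",onz(c,446,231,0)); print("beaker",onz(c,500,100,.129), onz(c,453,104,0))
E
```

```text
cap [0.42786072 0.08088113 0.168     ] [0.42701031 0.08379988 0.168     ] base [ 4.18683655e-01  7.62750637e-02 -5.55111512e-17]
flask neck [ 0.70246754 -0.00562831  0.154     ] base [ 0.70731782 -0.0091816   0.        ]
beaker [0.69160001 0.19699314 0.129     ] [0.69448474 0.19406304 0.        ]
```

Request:
inch_along(
  offsets=[
    [[0,0.005,0.001],[0.003,0.001,-0.001],0],
    [[0,0.015,0.003],[0.008,0.003,-0.004],0],
    [[0.001,0.03,0.006],[0.016,0.006,-0.008],0],
    [[0.001,0.05,0.01],[0.025,0.01,-0.012],0],
    [[0.002,0.07,0.014],[0.035,0.015,-0.018],0],
    [[0.003,0.09,0.018],[0.046,0.02,-0.023],0],
    [[0.003,0.11,0.021],[0.058,0.025,-0.029],0],
    [[0.004,0.13,0.024],[0.07,0.03,-0.035],0],
    [[0.004,0.15,0.027],[0.082,0.034,-0.041],0],
    [[0.005,0.17,0.03],[0.094,0.037,-0.047],0],
    [[0.006,0.19,0.034],[0.105,0.039,-0.053],0],
    [[0.007,0.21,0.038],[0.116,0.04,-0.058],0],
    [[0.007,0.23,0.041],[0.127,0.0405,-0.063],0],
    [[0.008,0.25,0.044],[0.137,0.0405,-0.069],0],
    [[0.008,0.27,0.047],[0.146,0.0405,-0.073],0],
    [[0.009,0.285,0.05],[0.154,0.0405,-0.077],0],
    [[0.009,0.298,0.052],[0.16,0.0405,-0.08],0],
    [[0.0096,0.308,0.053],[0.164,0.0405,-0.082],0],
    [[0.0096,0.3127,0.0535],[0.166,0.0405,-0.083],0],
    [[0.0096,0.3127,0.0535],[0.166,0.0405,-0.083],0],
  ],
)

```text
time_s: 7.0
tool_pos: [0.5441, -0.0938, 0.1514]
eef_rot: [[0.054, 0.999, -0.001], [0.998, -0.054, -0.035], [-0.035, 0.001, -0.999]]
force: [0.0, 0.5, -5.4]
grip_width: 0.188
finger_force: 117.4
```

```bash
cat >> h.py <<'E'
def pose(x,y,z):
    R=rot(-.5*TX-.866*TZ,-TY); return R,T(x-.108,y,z+.048)
E
python3 - <<'E'
from h import *
s=cv2.imwrite("pics/s4.png",eyes.read_camera("scene")[:,:,::-1]); cv2.imwrite("pics/t4.png",eyes.read_camera("top")[:,:,::-1])
im=cv2.imread("pics/s4.png"); cv2.imwrite("pics/st4.png",np.hstack([cv2.resize(im[130:290,220:400],None,fx=2.2,fy=2.2),cv2.resize(cv2.imread("pics/t4.png")[150:310,220:400],None,fx=2.2,fy=2.2)]))
for q in ((0,0,.11),(0,0,.05),(0,0,0)): go(*pose(*q))
E
```

```text
rv [ 0.0006  0.0007 -0.0003] |0.001| d [ 0.1223 -0.0069 -0.0182] |0.124| tcp [0.5439 0.029  0.1651]
rv [ 0.0006  0.0007 -0.0003] |0.001| d [ 0.1524 -0.0069  0.0338] |0.156| tcp [0.5454 0.0571 0.1121]
rv [ 0.0006  0.0007 -0.0003] |0.001| d [ 0.1774 -0.007   0.077 ] |0.194| tcp [0.5467 0.0805 0.068 ]
```

View pics/st4.png

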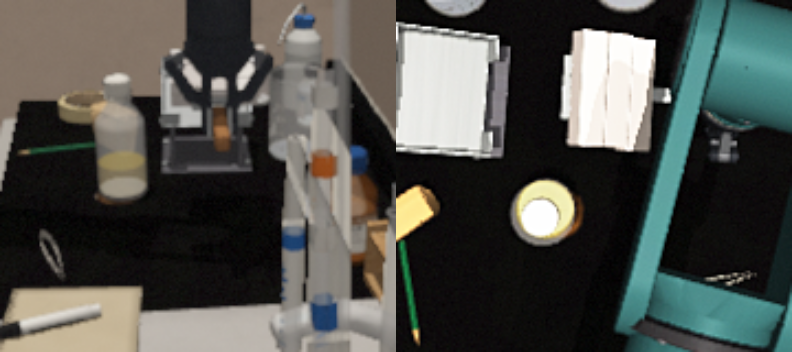

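```bash
python3 - <<'E'
from h import *
s=arm.observe(); R=s["eef_rot"]; g=s["tool_pos"]-R[:,2]*arm.grip_point_offset
x=R@np.array([.866,0,-.5]);x=R[:,0]*.866-R[:,2]*.5; z=-R[:,0]*.5-R[:,2]*.866; y=np.cross(z,x)
print("x",x,"TX",TX)
o=g+x*.108-z*.048
t=eyes.get_calibration("top")
for X,Y,Z in ((.042,.031,.003),(.042,-.031,.003),(.034,.055,.029),(.034,-.055,.029),(-.044,.055,.029),(-.044,-.055,.029)):
    p=proj(t,o+x*X+y*Y+z*Z); print(p.round(1),((p-[220,150])*2.2+[396,0]).round(0))
im=cv2.imread("pics/t4.png")[160:230,285:345]
cv2.imwrite("pics/t4c.png",cv2.resize(im,None,fx=8,fy=8,interpolation=cv2.INTER_CUBIC))
E
```

```text
x [0.04775515 0.8819849  0.46880494] TX [0.04783233 0.88165102 0.46947156]
[295.  203.4] [561. 117.]
[297.  174.2] [565.  53.]
[303.4 215.2] [579. 143.]
[306.8 162.3] [587.  27.]
[335.4 217.5] [650. 149.]
[338.5 166.9] [657.  37.]
```

View pics/t4c.png

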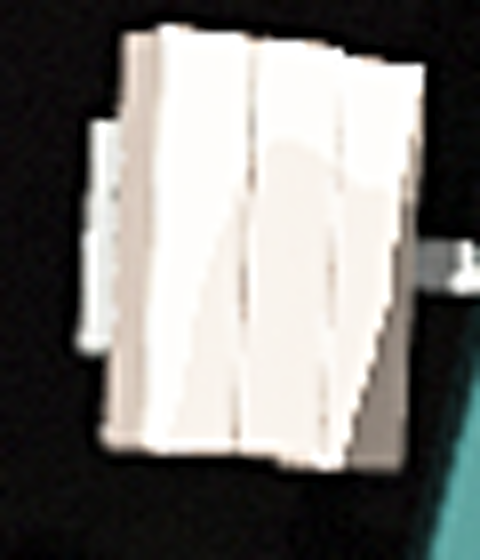

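Request:
inch_along(
  offsets=[
    [[0,0,0],[0.003,0,0],0],
    [[0,0,0],[0.009,-0.001,-0.001],0],
    [[0,0,0],[0.018,-0.001,-0.003],0],
    [[0,0,0],[0.029,-0.002,-0.005],0],
    [[0,0,0],[0.041,-0.003,-0.007],0],
    [[0,0,0],[0.053,-0.004,-0.009],0],
    [[0,0,0],[0.065,-0.005,-0.011],0],
    [[0,0,0],[0.077,-0.006,-0.013],0],
    [[0,0,0],[0.089,-0.007,-0.015],0],
    [[0,0,0],[0.1,-0.007,-0.016],0],
    [[0,0,0],[0.11,-0.007,-0.016],0],
    [[0,0,0],[0.119,-0.007,-0.014],0],
    [[0,0,0],[0.126,-0.007,-0.009],0],
    [[0,0,0],[0.132,-0.007,-0.001],0],
    [[0,0,0],[0.137,-0.007,0.008],0],
    [[0,0,0],[0.142,-0.007,0.017],0],
    [[0,0,0],[0.147,-0.007,0.025],0],
    [[0,0,0],[0.15,-0.007,0.031],0],
    [[0,0,0],[0.152,-0.007,0.034],0],
    [[0,0,0],[0.152,-0.007,0.034],0],
  ],
)

```text
time_s: 8.77
tool_pos: [0.5447, 0.0572, 0.1106]
eef_rot: [[0.054, 0.999, -0.004], [0.998, -0.054, -0.035], [-0.035, -0.002, -0.999]]
force: [-0.1, 0.1, -4.8]
grip_width: 0.19
finger_force: 117.4
```

```bash
python3 - <<'E'
from h import *
for q in ((0,0,.03),(0,0,.004),(0,0,-.002)): go(*pose(*q))
cv2.imwrite("pics/t5.png",eyes.read_camera("top")[:,:,::-1]);
s=arm.observe(); R=s["eef_rot"]; g=s["tool_pos"]-R[:,2]*arm.grip_point_offset
x=R[:,0]*.866-R[:,2]*.5; z=-R[:,0]*.5-R[:,2]*.866; y=np.cross(z,x); o=g+x*.108-z*.048
print("shovel in trough",np.c_[TX,TY,TZ].T@(o-TO))
t=eyes.get_calibration("top")
print(proj(t,o+x*.042+y*.031+z*.003),proj(t,o+x*.042-y*.031+z*.003),proj(t,o+x*.034+y*.055+z*.029),proj(t,o+x*.034-y*.055+z*.029))
E
```

```text
rv [-0.0016  0.0005  0.0004] |0.002| d [0.0098 0.0008 0.0158] |0.019| tcp [0.5459 0.0665 0.0945]
rv [-0.0016  0.0005  0.0004] |0.002| d [0.0229 0.0008 0.0383] |0.045| tcp [0.5466 0.0787 0.0715]
rv [-0.0016  0.0005  0.0004] |0.002| d [0.0259 0.0008 0.0435] |0.051| tcp [0.5467 0.0815 0.0662]
shovel in trough [-0.00046368  0.00029437  0.04942763]
[226.48136967 203.0481391 ] [228.60820239 174.96741945] [232.9565547  214.36951676] [236.7577001 163.5136421]
```

Request:
inch_along(
  offsets=[
    [[0,0,0],[0.002,0,0.003],0],
    [[0,0,0],[0.005,0,0.008],0],
    [[0,0,0],[0.009,0.001,0.014],0],
    [[0,0,0],[0.013,0.001,0.021],0],
    [[0,0,0],[0.016,0.001,0.027],0],
    [[0,0,0],[0.019,0.001,0.032],0],
    [[0,0,0],[0.021,0.001,0.035],0],
    [[0,0,0],[0.0225,0.001,0.0375],0],
    [[0,0,0],[0.023,0.001,0.038],0],
    [[0,0,0],[0.023,0.001,0.038],0],
  ],
)

```text
time_s: 9.65
tool_pos: [0.5475, 0.0787, 0.0731]
eef_rot: [[0.054, 0.999, -0.001], [0.998, -0.054, -0.035], [-0.035, 0.001, -0.999]]
force: [0.6, -0.5, -4.1]
grip_width: 0.186
finger_force: 117.4
```

Request:
inch_along(
  offsets=[
    [[0,0,0],[0.001,0,0.0017],0],
    [[0,0,0],[0.0015,0,0.0025],0],
    [[0,0,0],[0.002,0,0.0035],0],
    [[0,0,0],[0.002,0,0.0035],0],
    [[0,0,0],[0.002,0,0.0035],0],
  ],
)

```text
time_s: 10.07
tool_pos: [0.5479, 0.0803, 0.07]
eef_rot: [[0.054, 0.999, -0.0], [0.998, -0.054, -0.035], [-0.035, 0.001, -0.999]]
force: [0.0, -1.1, -2.8]
grip_width: 0.194
finger_force: 117.6
```

```bash
cat >> h.py <<'E'
def shov():
    s=arm.observe(); R=s["eef_rot"]; g=s["tool_pos"]-R[:,2]*arm.grip_point_offset
    x=R[:,0]*.866-R[:,2]*.5; z=-R[:,0]*.5-R[:,2]*.866; o=g+x*.108-z*.048
    print("shovel in trough",(np.c_[TX,TY,TZ].T@(o-TO)).round(4),"f",s["force"].round(1),"m",s["torque"].round(2))
E
python3 -c "
from h import *
shov()"
```

```text
shovel in trough [ 0.0008 -0.0012  0.0018] f [ 0.  -1.1 -2.8] m [-0.35 -0.04 -0.04]
```

Request:
inch_along(
  offsets=[
    [[0,0,0],[0.0005,0,0.0009],0],
    [[0,0,0],[0.001,0,0.0017],0],
    [[0,0,0],[0.0015,0,0.0026],0],
    [[0,0,0],[0.002,0,0.0035],0],
    [[0,0,0],[0.002,0,0.0035],0],
  ],
)

```text
time_s: 10.48
tool_pos: [0.5483, 0.0805, 0.0689]
eef_rot: [[0.054, 0.999, 0.0], [0.998, -0.054, -0.039], [-0.039, 0.003, -0.999]]
force: [-4.3, -6.5, 8.1]
grip_width: 0.186
finger_force: 119.4
```

```bash
python3 -c "
from h import *
shov()
R=arm.observe()['eef_rot'];print('down',R.T@-TX,R.T@-TZ)"
```

```text
shovel in trough [ 0.0003 -0.0016  0.0004] f [-4.3 -6.5  8.1] m [-0.72  0.76  0.15]
down [-0.86419475 -0.0009883   0.50315649] [ 0.50315734 -0.00240715  0.86419147]
```

Request:
inch_along(
  offsets=[
    [[0,0,0],[-0.0017,0,0.001],0],
    [[0,0,0],[-0.0052,0,0.003],0],
    [[0,0,0],[-0.0095,0,0.0055],0],
    [[0,0,0],[-0.0138,0,0.008],0],
    [[0,0,0],[-0.019,0,0.011],0],
    [[0,0,0],[-0.0242,0,0.0141],0],
    [[0,0,0],[-0.0294,0,0.0171],0],
    [[0,0,0],[-0.0346,0,0.0201],0],
    [[0,0,0],[-0.0398,0,0.0231],0],
    [[0,0,0],[-0.045,0,0.0262],0],
  ],
)

```text
time_s: 11.32
tool_pos: [0.5482, 0.0382, 0.045]
eef_rot: [[0.055, 0.998, 0.006], [0.998, -0.054, -0.031], [-0.03, 0.008, -1.0]]
force: [0.5, 2.8, 6.8]
grip_width: 0.186
finger_force: 119.2
```

```bash
python3 -c "
from h import *
shov()
cv2.imwrite('pics/t6.png',eyes.read_camera('top')[:,:,::-1])"
```

```text
shovel in trough [-0.0479 -0.0036  0.    ] f [0.5 2.8 6.8] m [ 0.95  0.14 -0.02]
```

Request:
inch_along(
  offsets=[
    [[0,0,0],[-0.005,0,0.0029],0],
    [[0,0,0],[-0.0102,-0.0005,0.0059],0],
    [[0,0,0],[-0.0154,-0.001,0.0089],0],
    [[0,0,0],[-0.0206,-0.001,0.012],0],
    [[0,0,0],[-0.0258,-0.001,0.015],0],
    [[0,0,0],[-0.031,-0.001,0.018],0],
    [[0,0,0],[-0.0362,-0.001,0.021],0],
    [[0,0,0],[-0.0414,-0.001,0.0241],0],
    [[0,0,0],[-0.0466,-0.001,0.0271],0],
    [[0,0,0],[-0.051,-0.001,0.0297],0],
    [[0,0,0],[-0.055,-0.001,0.032],0],
    [[0,0,0],[-0.0575,-0.001,0.0335],0],
    [[0,0,0],[-0.0585,-0.001,0.034],0],
    [[0,0,0],[-0.0585,-0.001,0.034],0],
  ],
)

```text
time_s: 12.53
tool_pos: [0.5407, -0.0233, 0.009]
eef_rot: [[0.054, 0.999, -0.002], [0.998, -0.054, -0.035], [-0.035, -0.0, -0.999]]
force: [0.0, 0.4, -2.6]
grip_width: 0.193
finger_force: 117.8
```

```bash
python3 -c "
from h import *
shov()
cv2.imwrite('pics/t7.png',eyes.read_camera('top')[:,:,::-1])"
```

```text
shovel in trough [-0.1195  0.0003 -0.0033] f [ 0.   0.4 -2.6] m [-0.16 -0.03 -0.01]
```

```bash
python3 - <<'E'
from h import *
z=np.array([0,-.5,-.866]); R=rot(z,np.array([1.,0,0])); g=np.array([.5026,-.2717,.048])
R0=arm.observe()["eef_rot"]; print("up40+back30:",R0.T@np.array([0,-.03,.06]))
go(R,g+[0,0,.05])
E
```

```text
up40+back30: [-0.03205112  0.00163821 -0.05890706]
rv [-0.0149 -0.4882 -0.0527] |0.491| d [-0.2621 -0.0242 -0.0633] |0.271| tcp [ 0.5026 -0.2811  0.0818]
```

Request:
inch_along(
  offsets=[
    [[0,0,0],[-0.008,0,-0.015],0],
    [[0,0,0],[-0.02,0,-0.035],0],
    [[0,0,0],[-0.035,0,-0.055],0],
    [[-0.001,-0.03,-0.003],[-0.055,-0.002,-0.065],0],
    [[-0.003,-0.08,-0.009],[-0.08,-0.006,-0.068],0],
    [[-0.005,-0.14,-0.016],[-0.105,-0.01,-0.068],0],
    [[-0.007,-0.21,-0.023],[-0.13,-0.013,-0.067],0],
    [[-0.009,-0.28,-0.03],[-0.155,-0.016,-0.066],0],
    [[-0.011,-0.35,-0.037],[-0.18,-0.018,-0.065],0],
    [[-0.012,-0.4,-0.043],[-0.205,-0.02,-0.064],0],
    [[-0.0135,-0.45,-0.048],[-0.228,-0.022,-0.0633],0],
    [[-0.0145,-0.475,-0.051],[-0.245,-0.0235,-0.0633],0],
    [[-0.0149,-0.488,-0.0527],[-0.257,-0.0242,-0.0633],0],
    [[-0.0149,-0.488,-0.0527],[-0.262,-0.0242,-0.0633],0],
    [[-0.0149,-0.488,-0.0527],[-0.262,-0.0242,-0.0633],0],
    [[-0.0149,-0.488,-0.0527],[-0.262,-0.0242,-0.0633],0],
  ],
)

```text
time_s: 13.92
tool_pos: [0.5032, -0.2808, 0.0824]
eef_rot: [[0.001, 1.0, 0.001], [0.867, -0.0, -0.499], [-0.499, 0.002, -0.867]]
force: [-0.0, -0.3, -1.7]
grip_width: 0.184
finger_force: 117.8
```

```bash
python3 - <<'E'
from h import *
z=np.array([0,-.5,-.866]); R=rot(z,np.array([1.,0,0])); g=np.array([.5026,-.2717,.048])
go(R,g+[0,0,.004]);go(R,g)
E
```

```text
rv [ 0.0012 -0.0011 -0.0012] |0.002| d [ 0.023  -0.0007  0.0405] |0.047| tcp [ 0.5026 -0.2811  0.0358]
rv [ 0.0012 -0.0011 -0.0012] |0.002| d [ 0.025  -0.0007  0.044 ] |0.051| tcp [ 0.5026 -0.2811  0.0318]
```

Request:
inch_along(
  offsets=[
    [[0,0,0],[0.005,0,0.008],0],
    [[0,0,0],[0.01,0,0.017],0],
    [[0,0,0],[0.015,0,0.027],0],
    [[0,0,0],[0.019,0,0.034],0],
    [[0,0,0],[0.022,0,0.039],0],
    [[0,0,0],[0.023,0,0.0405],0],
    [[0,0,0],[0.024,0,0.042],0],
    [[0,0,0],[0.025,0,0.0435],0],
    [[0,0,0],[0.025,0,0.0435],0],
  ],
)

```text
time_s: 14.67
tool_pos: [0.5031, -0.2813, 0.033]
eef_rot: [[0.001, 1.0, 0.001], [0.866, -0.0, -0.501], [-0.501, 0.001, -0.866]]
force: [-1.6, 0.9, 2.2]
grip_width: 0.188
finger_force: 118.5
```

Request:
inch_along(
  offsets=[
    [[0,0,0],[0,0,0.0003],0.35],
    [[0,0,0],[0,0,0.0003],0.35],
    [[0,0,0],[0,0,0.0003],1],
    [[0,0,0],[0,0,0.0003],1],
    [[0,0,0],[0,0,0.0003],1],
    [[0,0,0],[0,0,0.0003],1],
    [[0,0,0],[0,0,0.0003],1],
    [[0,0,0],[0,0,0.0003],1],
    [[0,0,0],[0,0,-0.01],1],
    [[0,0,0],[0,0,-0.03],1],
    [[0,0,0],[0,0,-0.06],1],
    [[0,0,0],[0,0,-0.09],1],
    [[0,0,0],[0,0,-0.12],1],
    [[0,0,0],[0,0,-0.12],1],
  ],
)

```text
time_s: 15.83
tool_pos: [0.5066, -0.2199, 0.1436]
eef_rot: [[0.004, 1.0, 0.013], [0.865, 0.003, -0.503], [-0.503, 0.013, -0.864]]
force: [0.9, 0.1, 0.4]
grip_width: 1.004
finger_force: 0.0
```

```bash
python3 - <<'E'
from h import *
cv2.imwrite('pics/t8.png',eyes.read_camera('top')[:,:,::-1])
R=rot(np.array([0,0,-1.]),np.array([1.,0,0])); go(R,np.array([.50,.12,.35]))
E
```

```text
rv [0.0097 0.5256 0.    ] |0.526| d [ 0.1988 -0.0028 -0.3355] |0.390| tcp [0.5    0.12   0.3313]
```

Request:
inch_along(
  offsets=[
    [[0.01,0.5256,0],[0.199,-0.003,-0.335],1],
    [[0.01,0.5256,0],[0.199,-0.003,-0.335],1],
    [[0.01,0.5256,0],[0.199,-0.003,-0.335],1],
    [[0.01,0.5256,0],[0.199,-0.003,-0.335],1],
    [[0.01,0.5256,0],[0.199,-0.003,-0.335],1],
    [[0.01,0.5256,0],[0.199,-0.003,-0.335],1],
    [[0.01,0.5256,0],[0.199,-0.003,-0.335],1],
    [[0.01,0.5256,0],[0.199,-0.003,-0.335],1],
    [[0.01,0.5256,0],[0.199,-0.003,-0.335],1],
    [[0.01,0.5256,0],[0.199,-0.003,-0.335],1],
    [[0.01,0.5256,0],[0.199,-0.003,-0.335],1],
    [[0.01,0.5256,0],[0.199,-0.003,-0.335],1],
    [[0.01,0.5256,0],[0.199,-0.003,-0.335],1],
  ],
)

```text
time_s: 16.97
tool_pos: [0.4994, 0.1176, 0.3247]
eef_rot: [[0.004, 1.0, -0.012], [1.0, -0.004, 0.001], [0.001, -0.012, -1.0]]
force: [-0.3, -0.5, 0.2]
grip_width: 0.998
finger_force: 0.0
```

```bash
python3 - <<'E'
from h import *
c=eyes.get_calibration("wrist"); im=eyes.read_camera("wrist")[:,:,::-1].copy(); np.savez("w9.npz",**c); cv2.imwrite("pics/w9.png",im)
a=cv2.resize(im[30:170,290:450],None,fx=4,fy=4,interpolation=cv2.INTER_CUBIC)
b=cv2.resize(im[270:360,240:400],None,fx=1,fy=1)
o=np.zeros((560,800,3),np.uint8); o[:,:640]=a; o[:90,640:]=b; 
t=cv2.imread('pics/t8.png')[160:280,350:510]; o[100:220,640:]=t
cv2.imwrite("pics/w9c.png",o)
E
```

```text
(no output)
```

View pics/w9c.png

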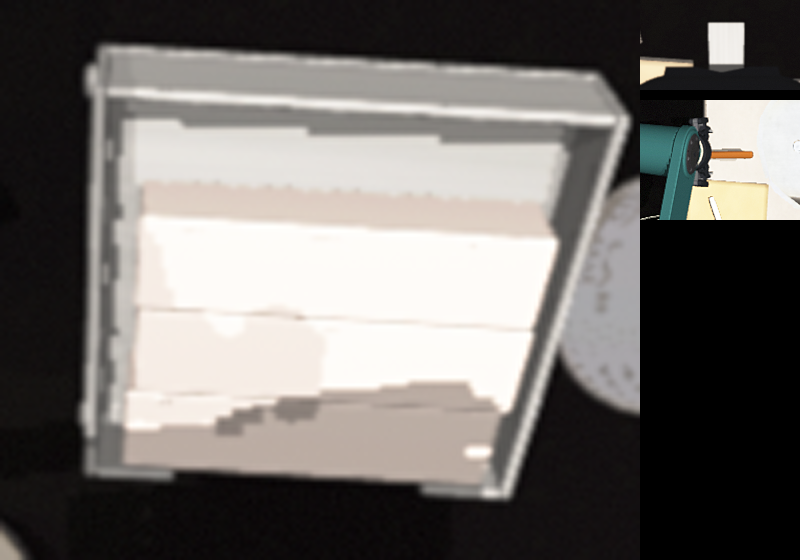

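```bash
python3 - <<'E'
from h import *
c=dict(np.load("w9.npz")); k=lambda x,y:(x/4+290,y/4+30); M=np.c_[TX,TY,TZ]
def ont(u,v,h):
    o,d=ray(c,u,v); o=M.T@(o-TO); d=M.T@d; return (o+d*(h-o[2])/d[2]).round(4)
for p,h in (((145,217),.026),((555,238),.026),((145,182),0),((88,88),.028),((628,120),.028),((510,497),.028),((87,473),.028)): print(ont(*k(*p),h))
# wedge
g=np.array([.4172,.2414,.051]); th=np.radians(34.6)
R=rot(np.array([0,0,-1.]),np.array([np.cos(th),np.sin(th),0]))
go(R,g+[0,0,.10]); go(R,g)
E
```

```text
[0.0245 0.0509 0.026 ]
[ 0.0246 -0.0563  0.026 ]
[0.0229 0.0514 0.    ]
[0.0566 0.0663 0.028 ]
[ 0.0558 -0.0648  0.028 ]
[-0.0567 -0.0652  0.028 ]
[-0.056   0.0646  0.028 ]
rv [-0.0117 -0.0047 -0.6082] |0.608| d [ 0.1235 -0.0803  0.1934] |0.243| tcp [0.4172 0.2414 0.1323]
rv [-0.0117 -0.0047 -0.6082] |0.608| d [ 0.1234 -0.0791  0.2934] |0.328| tcp [0.4172 0.2414 0.0323]
```

Request:
inch_along(
  offsets=[
    [[-0.012,-0.005,-0.608],[0.1235,-0.08,0.15],1],
    [[-0.012,-0.005,-0.608],[0.1235,-0.08,0.16],1],
    [[-0.012,-0.005,-0.608],[0.1235,-0.08,0.17],1],
    [[-0.012,-0.005,-0.608],[0.1235,-0.08,0.18],1],
    [[-0.012,-0.005,-0.608],[0.1235,-0.08,0.19],1],
    [[-0.012,-0.005,-0.608],[0.1235,-0.08,0.193],1],
    [[-0.012,-0.005,-0.608],[0.1235,-0.08,0.193],1],
    [[-0.012,-0.005,-0.608],[0.1235,-0.08,0.193],1],
  ],
)

```text
time_s: 17.68
tool_pos: [0.4165, 0.2412, 0.1317]
eef_rot: [[-0.569, 0.822, -0.002], [0.822, 0.569, -0.003], [-0.001, -0.003, -1.0]]
force: [1.1, -0.6, 1.2]
grip_width: 1.001
finger_force: 0.0
```

```bash
python3 - <<'E'
from h import *
g=np.array([.4172,.2414,.051]); th=np.radians(34.6)
R=rot(np.array([0,0,-1.]),np.array([np.cos(th),np.sin(th),0])); go(R,g)
c=eyes.get_calibration("wrist"); im=eyes.read_camera("wrist")[:,:,::-1].copy(); cv2.imwrite("pics/w10.png",im)
h=cv2.cvtColor(im,cv2.COLOR_BGR2HSV); m=cv2.inRange(h,(8,60,150),(30,200,255)); 
p=proj(c,[.4172,.2414,.066]); print(p)
n,l,st,ce=cv2.connectedComponentsWithStats(m); 
for i in range(1,n):
    if st[i,4]>300: print(st[i],ce[i],cv2.minAreaRect(cv2.findNonZero((l==i).astype(np.uint8))))
hd=[proj(c,g+[0,0,.015]+np.array([[np.cos(th),-np.sin(th)],[np.sin(th),np.cos(th)]]).__matmul__(np.array(q)).tolist()+[0] if 0 else np.r_[g[:2]+np.array([[np.cos(th),-np.sin(th)],[np.sin(th),np.cos(th)]])@np.array(q),.066]).round(1) for q in ((.0188,.035),(.0188,-.035),(-.0188,-.035),(-.0188,.035))]; print(hd)
E
```

```text
rv [-0.0031  0.001   0.0012] |0.003| d [-0.0001  0.001   0.0994] |0.099| tcp [0.4172 0.2414 0.0323]
[322.47781178 208.49889503]
[332   0 129  55 307] [386.82084691  32.89576547] ((396.0, 27.0), (54.0, 128.0), 90.0)
[343   0 104  44 503] [384.47316103  27.44135189] ((394.5, 21.5), (43.0, 103.0), 90.0)
[ 296  148   55  102 4549] [321.06353045 200.41349747] ((322.9999694824219, 198.49996948242188), (53.99999237060547, 100.99998474121094), 0.0)
[214 314  55  40 933] [243.92282958 333.99892819] ((237.80003356933594, 332.0999755859375), (54.373016357421875, 33.372802734375), 31.429563522338867)
[array([349.9, 160.4]), array([347.3, 252.6]), array([297.4, 252.5]), array([295.3, 160.3])]
```

Request:
inch_along(
  offsets=[
    [[0,0,0],[0,0.001,0.03],1],
    [[0,0,0],[0,0.001,0.06],1],
    [[0,0,0],[0,0.001,0.085],1],
    [[0,0,0],[0,0.001,0.098],1],
    [[0,0,0],[0,0.001,0.1],1],
    [[0,0,0],[0,0.001,0.1],0.3],
    [[0,0,0],[0,0.001,0.1],0.3],
    [[0,0,0],[0,0.001,0.1],0.3],
    [[0,0,0],[0,0.001,0.1],0],
    [[0,0,0],[0,0.001,0.1],0],
    [[0,0,0],[0,0.001,0.1],0],
    [[0,0,0],[0,0.001,0.1],0],
    [[0,0,0],[0,0.001,0.1],0],
  ],
  clamp_n=110,
)

```text
time_s: 18.82
tool_pos: [0.421, 0.2438, 0.0372]
eef_rot: [[-0.569, 0.822, 0.008], [0.822, 0.569, 0.002], [-0.003, 0.007, -1.0]]
force: [-1.5, -1.8, 7.0]
grip_width: 0.426
finger_force: 109.5
```

```bash
python3 - <<'E'
from h import *
s=arm.observe(); z0=s["tool_pos"][2]-arm.grip_point_offset*s["eef_rot"][2,2]; print("grip height on wedge",z0)
R0=s["eef_rot"]; print("up150",R0.T@np.array([0,0,.2]))
R=rot(-TZ,TX)
for h in (.10,.045): go(R,T(.039,-.0025,h+z0))
E
```

```text
grip height on wedge 0.055886612979693634
up150 [-0.00061354  0.0014631  -0.19999371]
rv [-0.4488  0.2284 -0.8904] |1.023| d [-0.138   0.0681 -0.1963] |0.249| tcp [0.554  0.1688 0.2344]
rv [-0.4488  0.2284 -0.8904] |1.023| d [-0.1174  0.0836 -0.1477] |0.206| tcp [0.5554 0.1946 0.1859]
```

Request:
inch_along(
  offsets=[
    [[0,0,0],[0,0,-0.01],0],
    [[0,0,0],[0,0,-0.03],0],
    [[0,0,0],[0,0,-0.06],0],
    [[0,0,0],[0,0,-0.095],0],
    [[0,0,0],[0,0,-0.13],0],
    [[0,0,0],[-0.005,0,-0.165],0],
    [[-0.03,0.016,-0.06],[-0.02,0.01,-0.195],0],
    [[-0.06,0.03,-0.12],[-0.04,0.02,-0.21],0],
    [[-0.11,0.057,-0.22],[-0.06,0.03,-0.21],0],
    [[-0.16,0.08,-0.32],[-0.08,0.04,-0.21],0],
    [[-0.21,0.107,-0.42],[-0.1,0.05,-0.21],0],
    [[-0.26,0.132,-0.52],[-0.12,0.06,-0.21],0],
    [[-0.31,0.158,-0.62],[-0.13,0.067,-0.205],0],
    [[-0.36,0.183,-0.72],[-0.138,0.068,-0.2],0],
    [[-0.41,0.21,-0.82],[-0.138,0.068,-0.1963],0],
    [[-0.4488,0.2284,-0.8904],[-0.138,0.068,-0.1963],0],
    [[-0.4488,0.2284,-0.8904],[-0.138,0.068,-0.1963],0],
    [[-0.4488,0.2284,-0.8904],[-0.138,0.068,-0.1963],0],
  ],
)

```text
time_s: 20.32
tool_pos: [0.5533, 0.168, 0.2315]
eef_rot: [[-0.998, 0.053, 0.023], [0.057, 0.882, 0.467], [0.005, 0.468, -0.884]]
force: [-0.7, 0.3, 0.2]
grip_width: 0.425
finger_force: 109.4
```

```bash
python3 - <<'E'
from h import *
z0=.056
R=rot(-TZ,TX)
for h in (.10,.045,.03): go(R,T(.039,-.0025,h+z0))
cw=eyes.get_calibration("wrist");im=eyes.read_camera("wrist")[:,:,::-1].copy(); cv2.imwrite("pics/w11.png",im); np.savez("w11.npz",**cw)
h=cv2.cvtColor(im,cv2.COLOR_BGR2HSV); m=cv2.inRange(h,(8,60,120),(30,200,255))
n,l,st,ce=cv2.connectedComponentsWithStats(m)
for i in range(1,n):
    if st[i,4]>400: print(st[i],ce[i].round(1))
s=arm.observe();Rt=s["eef_rot"]; g=s["tool_pos"]-Rt[:,2]*arm.grip_point_offset
# predicted wedge corners in wrist picture: tool y = wedge x, tool z = -wedge z
for X,Y,Z in ((.01875,.035,.066),(-.01875,.035,.066),(.01875,-.035,.066),(-.01875,-.035,.066),(.00975,.035,0),(-.00975,.035,0),(.00975,-.035,0),(-.00975,-.035,0),(.01875,.035,.036),(-.01875,.035,.036)):
    p=g+Rt[:,1]*X+Rt[:,0]*Y-Rt[:,2]*(Z-z0); print((X,Y,Z),proj(cw,p).round(1))
E
```

```text
rv [-0.0018 -0.0027 -0.0047] |0.006| d [-0.0006  0.0022 -0.0023] |0.003| tcp [0.554  0.1688 0.2345]
rv [-0.0018 -0.0027 -0.0047] |0.006| d [-0.0008  0.0023  0.0527] |0.053| tcp [0.5554 0.1946 0.186 ]
rv [-0.0018 -0.0027 -0.0047] |0.006| d [-0.0008  0.0023  0.0677] |0.068| tcp [0.5558 0.2016 0.1727]
[  54    0  102   83 1449] [109.   47.3]
[359   0  71  47 440] [382.4  18.9]
[374   0  52  40 449] [405.6  21.3]
[  419     0   221   400 69568] [541.5 166.9]
[  275   166    96   177 14359] [322.1 253.6]
[422 341  53  59 828] [442.8 373.7]
(0.01875, 0.035, 0.066) [371.2 200. ]
(-0.01875, 0.035, 0.066) [275.6 200.2]
(0.01875, -0.035, 0.066) [364.6 347. ]
(-0.01875, -0.035, 0.066) [282.3 347.2]
(0.00975, 0.035, 0) [338.9 168.1]
(-0.00975, 0.035, 0) [306.4 168.2]
(0.00975, -0.035, 0) [337.4 272.1]
(-0.00975, -0.035, 0) [308.  272.2]
(0.01875, 0.035, 0.036) [361.5 182.1]
(-0.01875, 0.035, 0.036) [284.4 182.3]
```

Request:
inch_along(
  offsets=[
    [[-0.002,-0.003,-0.005],[0,0.001,0.01],0],
    [[-0.002,-0.003,-0.005],[-0.001,0.002,0.025],0],
    [[-0.002,-0.003,-0.005],[-0.001,0.002,0.042],0],
    [[-0.002,-0.003,-0.005],[-0.001,0.0023,0.055],0],
    [[-0.002,-0.003,-0.005],[-0.001,0.0023,0.064],0],
    [[-0.002,-0.003,-0.005],[-0.001,0.0023,0.068],0],
    [[-0.002,-0.003,-0.005],[-0.001,0.0023,0.068],0],
  ],
)

```text
time_s: 20.95
tool_pos: [0.555, 0.2032, 0.1712]
eef_rot: [[-0.999, 0.045, 0.023], [0.05, 0.881, 0.47], [0.001, 0.47, -0.883]]
force: [0.1, 0.3, -1.5]
grip_width: 0.424
finger_force: 109.4
```

```bash
cat >> h.py <<'E'
def wed(z0=.056):
    s=arm.observe(); R=s["eef_rot"]; g=s["tool_pos"]-R[:,2]*(arm.grip_point_offset-z0)
    M=np.c_[TX,TY,TZ]; print("edge in trough",(M.T@(g-TO)).round(4),"f trough",(M.T@s["force"]).round(1),"m",(M.T@s["torque"]).round(2),"axis",(M.T@R[:,2]).round(3),"y",(M.T@R[:,1]).round(3))
    go(rot(-TZ,TX),T(.039,-.0025,z0))
E
python3 -c "
from h import *
wed()"
```

```text
edge in trough [ 0.0397 -0.0015  0.0279] f trough [-0.5 -0.1 -1.5] m [ 0.01  0.28 -0.01] axis [ 0.001  0.003 -1.   ] y [1.    0.003 0.001]
rv [ 0.0009 -0.0025  0.0031] |0.004| d [-0.0009 -0.0007  0.0279] |0.028| tcp [0.5565 0.2157 0.1462]
```

Aligned. Insert to about 8 mm above the floor.

Request:
inch_along(
  offsets=[
    [[0,0,0],[0,-0.0005,0.004],0],
    [[0,0,0],[0,-0.0007,0.008],0],
    [[0,0,0],[0,-0.0007,0.012],0],
    [[0,0,0],[0,-0.0007,0.016],0],
    [[0,0,0],[0,-0.0007,0.019],0],
    [[0,0,0],[0,-0.0007,0.021],0],
    [[0,0,0],[0,-0.0007,0.022],0],
    [[0,0,0],[0,-0.0007,0.022],0],
  ],
)

```text
time_s: 21.62
tool_pos: [0.557, 0.2134, 0.1543]
eef_rot: [[-0.999, 0.043, 0.027], [0.051, 0.88, 0.473], [-0.004, 0.473, -0.881]]
force: [-0.5, 5.0, 3.7]
grip_width: 0.424
finger_force: 109.8
```

```bash
python3 -c "
from h import *
wed()"
```

```text
edge in trough [ 0.041  -0.0032  0.0081] f trough [6.2 0.8 0.9] m [-0.01 -0.82 -0.09] axis [ 0.004 -0.002 -1.   ] y [1.    0.004 0.004]
rv [0.0044 0.0018 0.0043] |0.006| d [ 0.0006 -0.0018  0.0081] |0.008| tcp [0.5565 0.2157 0.1462]
```

Request:
inch_along(
  offsets=[
    [[0,0,0],[0,0.001,0.001],0],
    [[0,0,0],[0,0.001,0.002],0],
    [[0,0,0],[0,0.001,0.003],0],
    [[0,0,0],[0,0.001,0.004],0],
    [[0,0,0],[0,0.001,0.005],0],
    [[0,0,0],[0,0.001,0.005],0],
  ],
)

```text
time_s: 22.12
tool_pos: [0.5572, 0.2157, 0.1514]
eef_rot: [[-0.999, 0.043, 0.028], [0.051, 0.881, 0.471], [-0.004, 0.472, -0.882]]
force: [-2.5, 0.1, 11.0]
grip_width: 0.423
finger_force: 110.7
```

```bash
python3 -c "
from h import *
wed()"
```

```text
edge in trough [ 0.0415 -0.0033  0.0045] f trough [5.1 2.5 9.7] m [ 0.38 -0.7  -0.22] axis [ 0.003 -0.002 -1.   ] y [1.    0.004 0.003]
rv [0.0028 0.0023 0.0044] |0.006| d [ 0.0007 -0.0024  0.0045] |0.005| tcp [0.5565 0.2157 0.1462]
```

Request:
inch_along(
  offsets=[
    [[0,0,0],[0,0,0.0015],0],
    [[0,0,0],[0,0,0.003],0],
    [[0,0,0],[0,0,0.0045],0],
    [[0,0,0],[0,0,0.006],0],
    [[0,0,0],[0,0,0.006],0],
    [[0,0,0],[0,0,0.006],0],
  ],
  clamp_n=120,
)

```text
time_s: 22.62
tool_pos: [0.5576, 0.216, 0.1507]
eef_rot: [[-0.999, 0.042, 0.03], [0.051, 0.882, 0.469], [-0.007, 0.47, -0.883]]
force: [-11.6, -14.2, 29.0]
grip_width: 0.421
finger_force: 120.9
```

```bash
python3 -c "
from h import *
wed()"
```

```text
edge in trough [ 0.0415 -0.0037  0.0037] f trough [ 0.6 10.8 32.6] m [ 1.98 -0.05 -0.43] axis [ 0.    -0.005 -1.   ] y [1.    0.006 0.   ]
rv [0.0003 0.0046 0.0061] |0.008| d [ 0.0011 -0.0025  0.0037] |0.005| tcp [0.5565 0.2157 0.1462]
```

Request:
inch_along(
  offsets=[
    [[0,0,0],[0.001,0,0.0015],0],
    [[0,0,0],[0.0015,0,0.003],0],
    [[0,0,0],[0.002,0,0.0045],0],
    [[0,0,0],[0.002,0,0.006],0],
    [[0,0,0],[0.002,0,0.007],0],
    [[0,0,0],[0.002,0,0.007],0],
  ],
  clamp_n=120,
)

```text
time_s: 23.12
tool_pos: [0.5577, 0.2163, 0.1504]
eef_rot: [[-0.999, 0.04, 0.037], [0.052, 0.883, 0.466], [-0.014, 0.467, -0.884]]
force: [-18.7, -29.7, 49.9]
grip_width: 0.418
finger_force: 123.7
```

```bash
python3 -c "
from h import *
wed()"
```

```text
edge in trough [ 0.0415 -0.0041  0.0034] f trough [-3.6 17.1 58.5] m [ 3.22  0.87 -0.78] axis [-0.003 -0.011 -1.   ] y [ 1.     0.008 -0.003]
rv [-0.0029  0.0114  0.0083] |0.014| d [ 0.0013 -0.0025  0.0034] |0.004| tcp [0.5565 0.2157 0.1462]
```

Request:
inch_along(
  offsets=[
    [[0,0,0],[-0.001,0,-0.006],0],
    [[0,0,0],[-0.001,0,-0.011],0],
    [[0,0,0],[-0.001,0,-0.012],0],
    [[0,0,0],[-0.001,0,-0.012],0],
  ],
  clamp_n=120,
)

```text
time_s: 23.45
tool_pos: [0.5574, 0.2158, 0.1512]
eef_rot: [[-0.999, 0.043, 0.031], [0.053, 0.88, 0.471], [-0.007, 0.472, -0.881]]
force: [-0.5, -1.3, 13.2]
grip_width: 0.422
finger_force: 120.1
```

```bash
python3 -c "
from h import *
wed()"
```

```text
edge in trough [ 0.0416 -0.0035  0.0043] f trough [ 5.   0.5 12.3] m [ 0.16 -0.85 -0.17] axis [ 0.003 -0.006 -1.   ] y [1.    0.004 0.003]
rv [0.0031 0.0056 0.0045] |0.008| d [ 0.0009 -0.0025  0.0043] |0.005| tcp [0.5565 0.2157 0.1462]
```

Request:
inch_along(
  offsets=[
    [[0,0,0],[0,0,0],0.6],
    [[0,0,0],[0,0,0],0.8],
    [[0,0,0],[0,0,0],0.9],
    [[0,0,0],[0,0,0],0.9],
    [[0,0,0],[0,0,0],0.9],
    [[0,0,0],[0,0,0],0.9],
    [[0,0,0],[0,0,-0.015],0.9],
    [[0,0,0],[0,0,-0.04],0.9],
    [[0,0,0],[0,0,-0.08],0.9],
    [[0,0,0],[0,0,-0.11],0.9],
    [[0,0,0],[0,0,-0.11],0.9],
  ],
  clamp_n=20,
)

```text
time_s: 24.37
tool_pos: [0.5556, 0.1623, 0.252]
eef_rot: [[-0.998, 0.041, 0.037], [0.054, 0.882, 0.469], [-0.014, 0.47, -0.882]]
force: [-0.6, -0.4, 1.7]
grip_width: 0.9
finger_force: 0.0
```

```bash
python3 - <<'E'
from h import *
cw=eyes.get_calibration("wrist");im=eyes.read_camera("wrist")[:,:,::-1].copy(); cv2.imwrite("pics/w12.png",im); np.savez("w12.npz",**cw)
h=cv2.cvtColor(im,cv2.COLOR_BGR2HSV); m=cv2.inRange(h,(8,60,120),(30,200,255))
n,l,st,ce=cv2.connectedComponentsWithStats(m)
for i in range(1,n):
    if st[i,4]>400:
        b=(l==i).astype(np.uint8); print(st[i],ce[i].round(1)); cc=max(cv2.findContours(b,0,2)[0],key=cv2.contourArea); print(cv2.approxPolyDP(cc,3,True)[:,0].tolist() if st[i,0]>150 and st[i,0]<400 else '')
for Z in (0,.005):
  for X,Y in ((.01875,.035),(-.01875,.035),(.01875,-.035),(-.01875,-.035)):
    print(Z,proj(cw,T(.0405+X,-.0035+Y,.066+Z)).round(1))
for q in ((.024,.0523,.026),(.024,-.0577,.026),(-.054,.0523,.026)): print("bars",proj(cw,T(*q)).round(1))
E
```

```text
[369   0  50  38 413] [399.8  19.4]
[[369, 1], [375, 24], [392, 37], [405, 34], [417, 14], [418, 0], [414, 1], [402, 29], [391, 35], [379, 26], [372, 0]]
[  411     0   229   387 67665] [537.5 156.8]

[  67    3   94   73 1150] [117.   43.3]

[ 295  141   52   96 4534] [320.3 189. ]
[[299, 145], [295, 150], [298, 235], [342, 236], [346, 151], [328, 141]]
[ 331  303   86   47 1496] [387.8 327.6]
[[416, 317], [410, 303], [331, 339], [377, 335], [381, 345], [397, 349]]
[ 462  357   55   43 1559] [485.4 382.2]

0 [344.8 152.6]
0 [295.6 152.3]
0 [342.4 236.9]
0 [297.1 236.6]
0.005 [345.3 153.6]
0.005 [295.1 153.3]
0.005 [342.8 239.4]
0.005 [296.7 239.2]
bars [301.4 121.4]
bars [302.9 237.6]
bars [211.5 120.8]
```

Request:
inch_along(
  offsets=[
    [[0,0,0],[0.03,0,-0.03],0.9],
    [[0,0,0],[0.06,-0.02,-0.06],0.9],
    [[0,0,0],[0.1,-0.05,-0.1],0.9],
    [[0,0,0],[0.14,-0.08,-0.12],0.9],
    [[0,0,0],[0.18,-0.08,-0.12],0.9],
    [[0,0,0],[0.2,-0.08,-0.12],0.9],
    [[0,0,0],[0.2,-0.08,-0.12],0.9],
  ],
  clamp_n=20,
)

```text
time_s: 25.0
tool_pos: [0.3426, 0.0474, 0.3124]
eef_rot: [[-0.999, 0.047, 0.024], [0.053, 0.882, 0.469], [0.001, 0.47, -0.883]]
force: [1.1, 1.0, 0.7]
grip_width: 0.9
finger_force: 0.0
```

```bash
python3 - <<'E'
from h import *
im=eyes.read_camera("top")[:,:,::-1].copy(); cv2.imwrite("pics/t13.png",im); t=eyes.get_calibration("top")
h=cv2.cvtColor(im,cv2.COLOR_BGR2HSV); m=cv2.inRange(h,(0,0,110),(180,70,255)); m[:185]=0;m[245:]=0;m[:,:360]=0;m[:,413:]=0
r=cv2.boundingRect(m); print("blade",r,[proj(t,[.5026+b,-.1637+a,.003]).round(1) for a,b in ((.042,.031),(.042,-.031),(-.048,-.031))])
o=cv2.inRange(h,(5,150,120),(16,255,255)); o[:200]=0;o[230:]=0;o[:,:405]=0;o[:,480:]=0; print("handle",cv2.boundingRect(o))
i0=cv2.imread("pics/top0.png");h0=cv2.cvtColor(i0,cv2.COLOR_BGR2HSV);o=cv2.inRange(h0,(5,150,120),(16,255,255)); o[:200]=0;o[230:]=0;o[:,:405]=0;o[:,480:]=0; print("handle0",cv2.boundingRect(o))
d=cv2.absdiff(im,i0).max(2); 
for n,(x,y) in dict(flask=(325,135),beaker=(241,133),reagent=(375,135),bottle=(288,246)).items(): print(n,np.median(d[y-18:y+18,x-18:x+18]))
# bar seams / edges along trough axis
for yy in (-.03,.02): print([int(im[int(round(v)),int(round(u))].mean()) for u,v in (proj(t,T(x/1e3,yy,.026)) for x in range(-54,40,3))])
E
```

```text
blade (368, 203, 45, 42) [array([367.5, 202.9]), array([367.4, 226.8]), array([401.8, 227. ])]
handle (418, 211, 45, 7)
handle0 (417, 212, 45, 6)
flask 2.0
beaker 2.0
reagent 3.0
bottle 3.0
[233, 255, 253, 252, 252, 252, 252, 253, 254, 229, 253, 252, 252, 252, 252, 253, 255, 235, 165, 187, 151, 200, 204, 200, 198, 198, 197, 199, 199, 204, 195, 190]
[41, 255, 255, 252, 252, 252, 252, 252, 254, 248, 251, 252, 252, 252, 252, 252, 253, 216, 175, 185, 180, 204, 205, 206, 202, 204, 204, 204, 205, 205, 200, 191]
```

```bash
python3 -c "
from plant import arm, eyes, ticket
print(ticket.sign_off())"
```

```text
the job is handed in; nothing more can be done
None
```

The job is handed in at about 25 s: the three bars are in a row in the trough, the empty shovel is back flat where it lay, the wedge is driven square at about 58 N with its edge about 4 mm above the floor, and the flask, beaker and bottles show no change in the top camera; no verdict came back.

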